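Latch the catch tray under the chopping station and clear the board

ROBOT

A 6-joint arm with a two-finger parallel gripper is mounted at the origin on the work surface. World frame = base frame: x ahead of the robot, y to its left, z up, the work surface at z = 0. Lengths are in m, angles in degrees, forces in N, time in s.
With the tool pointing down it reaches from about 0.325 to 0.775 m from the base axis. Payload 5.5 kg.
Tool frame: the origin (TCP) lies at the very end of the fingers, on their centre line; the grasp point (between the pads) lies 19 mm behind it (manip.grip_point_offset is the distance from the TCP to the grasp point, in m); z points along the fingers, y is the line along which they close (so a half turn about z gives the same grasp; the last joint's range is limited). The gripper opens to 85 mm and grips with 20 to 120 N. Pads are 22 mm wide; open, the fingers measure 114 mm over their backs; the gripper's body (76 mm by 85 mm) begins 54 mm behind the grasp point. The pads swing forward as they close: fully open they stand 13 mm farther back than shut.
Start: joints at [67.913, 5.22, 70.514, -0, 104.267, -3.249], TCP at [0.194, 0.568, 0.231] pointing down, gripper open.
Joint ranges: [-164.24, 164.24], [-49.07, 125.15], [9.68, 141.18], [-86.29, 266.29], [3.28, 154.24], [-151.56, 151.56]. Speed limits (degrees/s): [147.25, 147.25, 172.46, 180, 180, 180].

INTERFACE

Orientations are given as [roll, pitch, yaw] about the fixed x, y, z axes, in that order (R = Rz(yaw) Ry(pitch) Rx(roll)).
In Python, from bench import manip, get_image, order, boxes_of, pinpoint gives the robot as it stands.
- The arm moves only by the shell command python3 -m crank 'ROWS' [OPENING]. ROWS is JSON, a list of rows, each a list of 6 numbers: the shift along the tool's x, y, z in units of 50 mm (1.0 is 50 mm), then the turn, a rotation vector about the tool's x, y, z in units of 8 degrees (1.0 is 8 degrees). A call has 1 to 8 rows; each row is the pose to reach, as a shift and turn from the pose commanded when the call began, along the tool's axes at that moment; what a row does not reach only later rows make up. A row lasts 1/8 s, in which the tool goes at most 62.5 mm and 10.7 degrees, less where a joint would pass 70% of its speed; a pose out of reach is approached as far as the arm can. A call with a gripper value outside its range is refused whole. OPENING is the closure in counts, from 0 (fully open) to 255 (shut), set as the call begins (- or left out, the last holds). The fingers move at their own pace and stop on an object; the grip force is fixed at half the most. Time passes only in rows, so rows that repeat a pose let the fingers close. It gives the time, the measured TCP pose, the force, the opening and the grip force at its end, in the units of the state.
- manip.get_obs(): the state, without advancing time (a new reading comes with each control period).
- get_image(name): name is "scene" or "top" or "wrist"; returns a dict with "img" (480x640x3 uint8, blue, green, red), "mtx" (3x3 intrinsics, pixels), "k1" (the pictures are not rectified: a ray, as slopes to the right and down, at radius r is drawn at 1 + k1 r^2 times it, then the intrinsics apply), "position" and "orientation" of the camera in the world. Camera axes: x right, y down, z forward; pixel columns grow to the right and rows downward; lengths in m; the calibration is good to about 2 mm. A picture is of the moment at which its call begins. There is no depth.
- order.close_job(): hands the job in; it is judged then, once.
Trained networks look in the newest picture that a camera, given by its name, has taken for a name from the list of things; names that differ only in an ending like _2 or _b are one class to them, and where a whole thing is asked for, a point or a joint stands for the part that bears it (a point fixed in the world has none). Each returns a list of dicts, best first, with "conf" (0 to 1); they miss things now and then, are a little off and sometimes report something else, mostly with a low value. They report only what shows in the picture. A call takes as long as a camera call. They do not tell look-alikes from the thing itself.
- boxes_of(camera, name): "xyz" ([x, y, z] in m, in world coordinates, good to about 4 mm: the middle of the surface that is visible of it).
- pinpoint(camera, name): "xyz" ([x, y, z] in m, in world coordinates, good to about 4 mm: a listed point, or the origin of a listed thing).
The state is a dict: "time_s": time; "q": joint angles; "joint_vel": joint speeds; "joint_torque": joint torques, N m; "ee_pos": TCP position; "orientation": TCP orientation; "contact_force": force on the tool from outside, world axes, zero at the start; "wrist_torque": the same for the moment, N m; "grip_width": finger opening in m; "finger_force": force on a finger pad.
Only numpy, scipy, OpenCV 4.12 (cv2) and the standard library are available. Lean on these libraries where they do the work, as an engineer would, in place of code of your own. Each camera call takes 0.05 s, during which the arm holds its last target. There are 200 camera calls.

TASK

Slide the steel catch tray in under the raised chopping board, clear of the board's underside, and ease it gently home against the rubber buffers until the spring catch drops behind its rear rim and holds it. Then put the loose squash chunk through the opening in the board so that it lies in the tray. Do not ram the tray against the station, and leave the other kitchen things where they are.

Things in the scene. Friction and masses are not known exactly. Their poses are not given: they have to be found in the camera images.
- station: Fixed: a chopping board on two wooden side walls, tray bay below. Origin on the counter, mid-mouth of the bay; +x points into the bay, z up. Bay y -83 to +83 mm, 54 mm high, flared at the mouth. A beam out of sight in the bay carries buffers and catch; it is clamped to suit, its place unknown: home is with the tray's origin somewhere at x = 20 to 70 mm and must be felt. The tray may press it with at most 25 N.
- board: The wooden board on top of the station, 400 (x) by 250 by 24 mm thick, fixed. Same origin and axes as the station: front edge above x = 0, underside at z = 54 mm, top at z = 78 mm.
- opening (a point): Centre of the opening through the board, 85 mm (x) by 100 mm (y), sides along the station's axes, at the height of the board's top (station x 62.5, y 0, z 78 mm).
- tray: Loose open steel tray, about 0.45 kg, on the counter before the bay. Origin: centre of the tub's underside; +x is the rear end, which goes in first. Tub 190 (x) by 160 by 46 mm high, walls 5 mm. A hooked rear rim runs to x = 123 mm, 46 mm high. At the front a round bar handle, 10 mm thick, 100 mm long along y, axis at x = -137, z = 32 mm, 37 mm clear of the tub's front wall.
- catch (a joint): Height of the sprung roller catch under the board, m: 0 down, 0.004 while the tray's rear rim passes under it, 0 again behind the rim. The rim meets it about 16 mm before home; lifting it takes 5 to 9 N more push than sliding. It drops once the buffers are in by 3 mm: the push falls by 3 N or more, and the tray is held.
- buffer (a joint): How far the tray pushes in the two rubber buffers at the back of the bay, m: 0 free, about 0.003 when the catch holds the tray, 0.007 when the tray meets the solid beam. From 0 the push on them rises by 1.2 N per mm; on the solid beam the force shoots up.
- chunk: Loose chunk of squash, 56 mm (x) by 44 mm (y) by 36 mm (z), 0.11 kg, lying on the board beyond the opening. Origin at its centre.
- half_squash: Bystander: large round squash half, 92 mm wide and 91 mm tall with its stalk, cut face down on the board's far end. Origin at the centre of its underside.
- knife: Bystander: chef's knife lying on the board along one edge, 300 mm long, black handle. Origin where the handle meets the blade, x along the blade.
- ramekin: Bystander: small white bowl, 80 mm wide, 45 mm high. Origin at the centre of its underside.
- spoon: Bystander: wooden spoon, 200 mm long, lying on the counter. Origin under its middle.
Not all that is in view belongs to the job. There is more than one size of the chunk; the job needs the middle-sized.

How it is judged (in metres and radians):
On the way, in this order (a step that is already met when the one before it is completed fails the run):
1. the tray is home under the board: buffers pressed, catch down behind its rim (value of joint buffer above 0.0012 m and value of joint catch below 0.0012 m and x of tray in the frame of station above 0.008 m and angle between tray's own z axis and vertical below 0.05 rad), for 0.3 s.
2. the squash chunk lies in the tray (z of chunk in the frame of tray between 0 and 0.05 m and x of chunk in the frame of tray between -0.09 and 0.09 m and y of chunk in the frame of tray between -0.075 and 0.075 m), for 0.2 s.
At the end, for the whole second after the job is handed in: The tray stands flat under the board with the catch down (under 1.2 mm) behind its rear rim and the buffers held pressed in by more than 1.2 mm, and the squash chunk lies at rest inside the tray's tub (all of step 1 and all of step 2 and linear speed of tray below 0.01 m/s and linear speed of chunk below 0.02 m/s); the robot touches nothing.
It fails at once if the tray is pressed against the station (walls, board, beam, buffers or catch together) with more than 25 N (contact force between tray and station above 25 N).
It fails at once if the tray bears against the board's underside or edge with more than 3 N (contact force between tray and board above 3 N).
It fails at once if a bystander is moved by more than 30 mm (distance of any of half_squash, knife, ramekin, spoon from where it was at the start of the episode above 0.03 m).
It also fails if it takes over 72 s, if anything falls off the work surface, if the arm or the gripper's body presses on something with over 40 N, if the wrist force passes 120 N, or if a joint passes its speed limit or range.

## Working session

There is one attempt and no reset: what is moved stays moved. The work goes in short steps, Python scripts to look and compute and a shell command to move; the robot and the scene stay as the last step left them, time stands still between calls to the robot, and variables do not carry over. Pictures are saved under pics/ and viewed, at most 10 in all, crops included, and the job is handed in when it is done.

```bash
mkdir -p pics; ls; cat > h.py <<'E'
import numpy as np, cv2
from scipy.spatial.transform import Rotation as R
from bench import manip, get_image, order, boxes_of, pinpoint
def obs():
    o=manip.get_obs()
    print('t',round(o['time_s'],2),'pos',np.round(o['ee_pos'],4),'rpy',np.round(o['orientation'],2),'F',np.round(o['contact_force'],1),'w',round(float(o['grip_width']),4),'q',np.round(o['q'],1))
    return o
def go(p, rpy=None):
    "shift/turn in tool units from the present pose to world pose p"
    o=manip.get_obs(); R0=R.from_euler('xyz',o['orientation'],degrees=True)
    d=R0.inv().apply(np.array(p)-o['ee_pos'])/0.05
    r=np.zeros(3) if rpy is None else np.degrees((R0.inv()*R.from_euler('xyz',rpy,degrees=True)).as_rotvec())/8
    print('rows',np.round(d,3),np.round(r,3))
E
python3 - <<'E'
from h import *
obs()
for c in ('scene','top'):
    im=get_image(c); cv2.imwrite(f'pics/{c}0.png',im['img'])
    print(c,im['position'],im['orientation'],im['k1'],im['mtx'][0])
    for n in ('station','board','opening','tray','catch','chunk','half_squash','knife','ramekin','spoon'):
        print(n,'PIN',[(np.round(d['xyz'],3).tolist(),round(d['conf'],2)) for d in pinpoint(c,n)[:4]])
    print('boxes tray', [(np.round(d['xyz'],3).tolist(),round(d['conf'],2)) for d in boxes_of(c,'tray')[:3]])
    print('boxes chunk', [(np.round(d['xyz'],3).tolist(),round(d['conf'],2)) for d in boxes_of(c,'chunk')[:4]])
obs()
E
```

```text
pics
t 0.0 pos [0.1937 0.5676 0.2301] rpy [-1.7989e+02 -1.0000e-02  1.6116e+02] F [-0.2 -0.   0.5] w 0.0854 q [ 67.9   5.3  70.6  -0.  104.3  -3.2]
scene [ 1.33723708 -0.40639925  0.67696198] [-122.01054851    0.55516067   67.0238861 ] 0.013194213145668045 [466.78356523   0.         317.58970306]
station PIN [([0.511, 0.022, -0.002], 0.76), ([0.544, -0.484, -0.002], 0.2)]
board PIN [([0.516, 0.018, -0.0], 0.88), ([0.637, 0.206, 0.076], 0.59)]
opening PIN [([0.522, 0.083, 0.079], 0.97)]
tray PIN [([0.5, -0.19, -0.002], 0.68)]Traceback (most recent call last):
  File "<stdin>", line 7, in <module>
ValueError: it knows: board, chunk, half_squash, knife, opening, ramekin, spoon, station, tray
```

```bash
python3 - <<'E'
from h import *
for c in ('scene','top'):
    im=get_image(c); cv2.imwrite(f'pics/{c}0.png',im['img'])
    for n in ('station','opening','tray','chunk','half_squash','knife','ramekin','spoon'):
        print(c,n,[(np.round(d['xyz'],3).tolist(),round(d['conf'],2)) for d in pinpoint(c,n)[:4]])
    for n in ('tray','chunk'): print(c,'boxes',n, [(np.round(d['xyz'],3).tolist(),round(d['conf'],2)) for d in boxes_of(c,n)[:4]])
obs()
E
```

```text
scene station [([0.513, 0.022, -0.003], 0.88), ([0.515, 0.019, -0.003], 0.69)]
scene opening [([0.52, 0.085, 0.079], 0.94)]
scene tray [([0.5, -0.19, 0.001], 0.67)]
scene chunk [([0.233, 0.366, 0.024], 0.82), ([0.314, 0.226, 0.012], 0.58)]
scene half_squash [([0.515, 0.369, 0.08], 0.72)]
scene knife [([0.637, 0.205, 0.076], 0.67)]
scene ramekin [([0.734, -0.078, 0.002], 0.63)]
scene spoon [([0.543, -0.482, -0.002], 0.81)]
scene boxes tray [([0.496, -0.188, 0.017], 0.78)]
scene boxes chunk [([0.255, 0.354, 0.04], 0.95), ([0.512, 0.221, 0.108], 0.9), ([0.572, 0.174, 0.082], 0.25)]
top station [([0.511, 0.023, -0.002], 0.59)]
top opening []
top tray [([0.504, -0.191, -0.002], 0.57)]
top chunk [([0.238, 0.363, 0.022], 0.86), ([0.314, 0.223, 0.013], 0.81), ([0.504, 0.227, 0.095], 0.58)]
top half_squash [([0.512, 0.374, 0.078], 0.6)]
top knife [([0.729, -0.08, 0.002], 0.67), ([0.634, 0.204, 0.074], 0.64), ([0.513, 0.372, 0.08], 0.21)]
top ramekin [([0.504, -0.19, -0.002], 0.61), ([0.73, -0.08, 0.001], 0.6)]
top spoon [([0.545, -0.48, 0.001], 0.61)]
top boxes tray [([0.508, -0.189, 0.002], 0.94)]
top boxes chunk [([0.5, 0.225, 0.116], 0.73), ([0.234, 0.356, 0.047], 0.56), ([0.313, 0.221, 0.026], 0.49)]
t 1.35 pos [0.1937 0.5679 0.2313] rpy [180.    -0.   161.16] F [ 0.6 -0.  -0.6] w 0.0853 q [ 67.9   5.2  70.5   0.  104.3  -3.2]
```

View pics/top0.png

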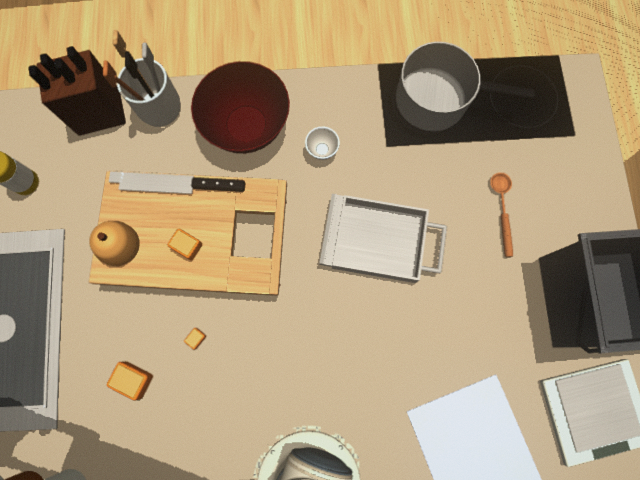

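View pics/scene0.png

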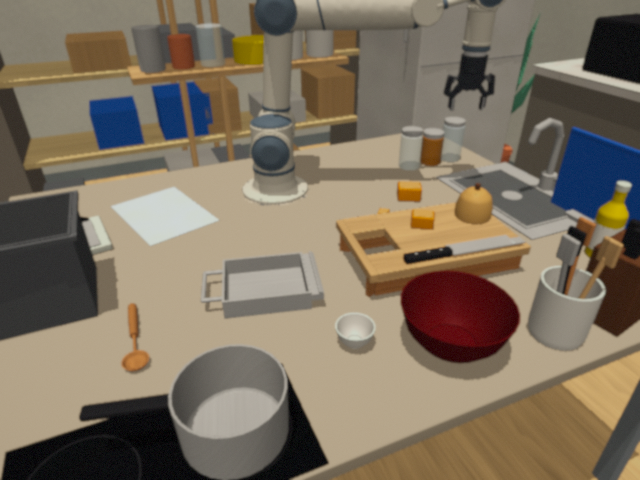

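The top picture shows the board with corners near (107,172), (286,180), (278,293) and (91,284), and its opening near (253,234). The middle-sized chunk is at (184,243) and the tray at (375,238), with its handle at (440,248). The large chunk (128,380) and the small one (195,338) lie on the counter as look-alikes. I'll refine the edges on an enlarged crop.

```bash
python3 - <<'E'
import cv2
im=cv2.imread('pics/top0.png')[160:310,80:460]
a=cv2.resize(im[:,:200],None,fx=4,fy=4,interpolation=cv2.INTER_CUBIC);b=cv2.resize(im[:,230:],None,fx=4,fy=4,interpolation=cv2.INTER_CUBIC)
cv2.imwrite('pics/a.png',a);cv2.imwrite('pics/b.png',b)
E
```

```text
(no output)
```

View pics/a.png

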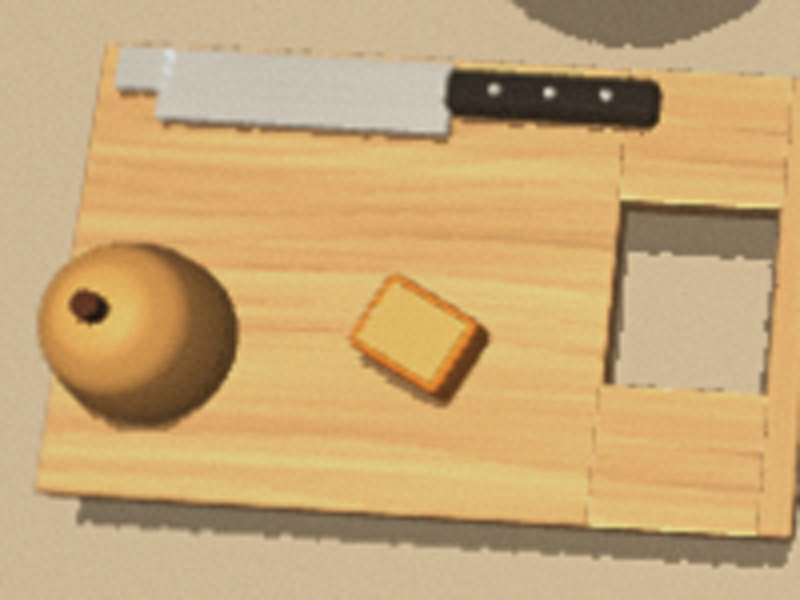

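View pics/b.png

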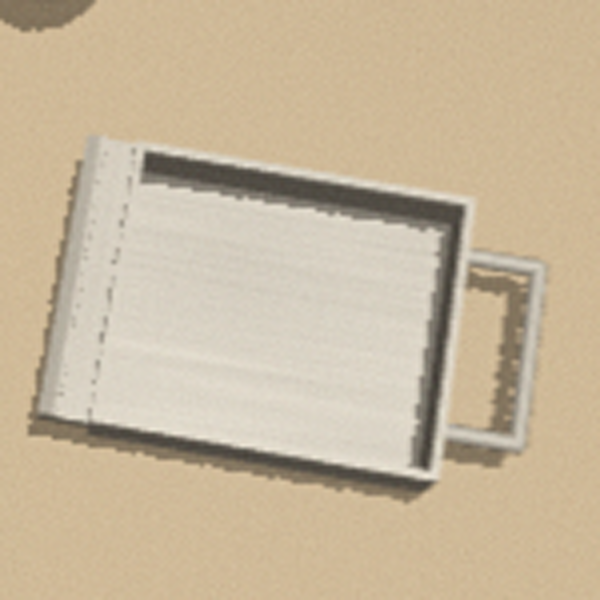

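Enlarged: board corners (crop) (107,45), (38,490); opening corners (622,202), (780,208), (605,383); chunk top corners (398,275), (475,325), (435,392), (350,335). Tray top corners (97,137), (472,197), (437,478), (40,413), and the handle bar runs from (537,265) to (515,447).

```bash
cat >> h.py <<'E'
from scipy.optimize import least_squares
def proj(c,P):
    Rc=R.from_euler('xyz',c['orientation'],degrees=True); p=Rc.inv().apply(np.atleast_2d(P)-c['position'])
    s=p[:,:2]/p[:,2:]; s=s*(1+c['k1']*(s**2).sum(1,keepdims=True)); K=np.array(c['mtx'])
    return s@K[:2,:2].T+K[:2,2]
def fit(c,M,px,x0):
    def f(v):
        W=R.from_euler('z',v[2]).apply(M)+[v[0],v[1],0]
        return (proj(c,W)-px).ravel()
    s=least_squares(f,x0); print('pose',np.round(s.x[:2],4),'yaw',round(np.degrees(s.x[2]),2),'res',np.round(s.fun.reshape(-1,2),1).tolist()); return s.x
E
python3 - <<'E'
from h import *
c=get_image('top')
A=lambda l:np.array(l)/4+[80,160]
B=lambda l:np.array(l)/4+[310,160]
# station: +x ~ world +y -> station +y = world -x
t=.078
fit(c,np.array([[.4,-.125,t],[.4,.125,t],[.105,-.05,t],[.02,-.05,t],[.105,.05,t]]),A([(107,45),(38,490),(622,202),(780,208),(605,383)]),[.512,.021,1.57])
t=.046
fit(c,np.array([[.123,-.08,t],[-.095,-.08,t],[-.095,.08,t],[.123,.08,t],[-.137,-.05,.036],[-.137,.05,.036]]),B([(97,137),(472,197),(437,478),(40,413),(537,265),(515,447)]),[.503,-.19,1.57])
t=.114
for m in (np.array([[.022,-.028],[.022,.028],[-.022,.028],[-.022,-.028]]),np.array([[.028,-.022],[.028,.022],[-.028,.022],[-.028,-.022]])):
    fit(c,np.c_[m,[t]*4],A([(398,275),(475,325),(435,392),(350,335)]),[.505,.226,-.5+0])
    fit(c,np.c_[m,[t]*4],A([(398,275),(475,325),(435,392),(350,335)]),[.505,.226,.5])
E
```

```text
pose [0.5115 0.0203] yaw 82.99 res [[-0.3, -0.7], [-0.6, 0.7], [0.3, -0.4], [0.3, 0.1], [0.2, 0.1]]
pose [ 0.5007 -0.1915] yaw 76.17 res [[-2.4, -1.0], [1.0, 0.3], [0.4, 1.0], [-0.6, -0.1], [0.8, 0.6], [0.9, -0.9]]
pose [0.5014 0.2218] yaw -211.28 res [[-13.1, 17.1], [-8.9, 17.1], [12.0, -18.5], [10.0, -16.5]]
pose [0.5014 0.2218] yaw 148.69 res [[-13.1, 17.1], [-8.9, 17.1], [12.0, -18.4], [10.0, -16.5]]
pose [0.5016 0.2219] yaw -102.13 res [[15.3, 26.3], [0.3, -7.1], [-16.3, -27.6], [0.5, 7.4]]
pose [0.5016 0.2219] yaw -102.13 res [[15.3, 26.3], [0.3, -7.1], [-16.3, -27.6], [0.5, 7.4]]
```

```bash
python3 - <<'E'
from h import *
c=get_image('top')
A=lambda l:np.array(l)/4+[80,160]
m=np.array([[.028,-.022],[.028,.022],[-.028,.022],[-.028,-.022]]); t=.114
fit(c,np.c_[m,[t]*4],A([(398,275),(350,335),(435,392),(475,325)]),[.505,.226,1.])
go([.45,.15,.23]); 
E
```

```text
pose [0.5011 0.2218] yaw 53.67 res [[-0.6, -1.9], [-1.2, 0.8], [-0.4, 1.1], [2.2, -0.1]]
rows [-7.549 -6.255  0.026] [0. 0. 0.]
```

```bash
python3 -m crank '[[-7.55,-6.25,0,0,0,0],[-7.55,-6.25,0,0,0,0],[-7.55,-6.25,0,0,0,0],[-7.55,-6.25,0,0,0,0],[-7.55,-6.25,0,0,0,0],[-7.55,-6.25,0,0,0,0],[-7.55,-6.25,0,0,0,0],[-7.55,-6.25,0,0,0,0]]' 160; python3 - <<'E'
from h import *
obs(); go([.468,-.3245,.16],[180,0,166.2])
E
```

```text
time_s: 2.45
ee_pos: [0.4509, 0.1481, 0.2316]
orientation: [180.0, 0.0, 161.1]
contact_force: [1.2, 0.6, 0.7]
grip_width: 0.0319
finger_force: 0.0
t 2.45 pos [0.4509 0.1481 0.2316] rpy [1.7997e+02 5.0000e-02 1.6111e+02] F [1.2 0.6 0.7] w 0.0319 q [ 14.1 -14.2  88.9  -0.  105.2 -57. ]
rows [-3.381 -8.833  1.43 ] [ 0.003  0.006 -0.636]
```

```bash
python3 -m crank '[[-3.38,-8.83,1.43,0,0,-0.64],[-3.38,-8.83,1.43,0,0,-0.64],[-3.38,-8.83,1.43,0,0,-0.64],[-3.38,-8.83,1.43,0,0,-0.64],[-3.38,-8.83,1.43,0,0,-0.64],[-3.38,-8.83,1.43,0,0,-0.64],[-3.38,-8.83,1.43,0,0,-0.64],[-3.38,-8.83,1.43,0,0,-0.64]]'; python3 - <<'E'
from h import *
obs(); 
c=get_image('wrist'); cv2.imwrite('pics/w1.png',c['img'])
v=[.5007,-.1915,np.radians(76.17)]
for p in ([-.137,-.05,.037],[-.137,.05,.037],[-.095,-.08,.046],[-.095,.08,.046]):
    print(p,proj(c,R.from_euler('z',v[2]).apply(p)+[v[0],v[1],0]).round())
for k in('wrist','top'):
  if k=='top': get_image(k)
  print([(np.round(d['xyz'],3).tolist(),round(d['conf'],2)) for d in pinpoint(k,'tray')[:4]])
E
```

```text
time_s: 3.45
ee_pos: [0.4668, -0.3249, 0.159]
orientation: [-180.0, -0.0, 166.2]
contact_force: [0.4, 0.6, 0.2]
grip_width: 0.0314
finger_force: 0.0
t 3.45 pos [ 0.4668 -0.3249  0.159 ] rpy [-1.8000e+02 -4.0000e-02  1.6617e+02] F [0.4 0.6 0.2] w 0.0314 q [ -38.3    0.3   82.9   -0.    96.8 -114.4]
[-0.137, -0.05, 0.037] [[315. 294.]]
[-0.137, 0.05, 0.037] [[315. 156.]]
[-0.095, -0.08, 0.046] [[372. 336.]]
[-0.095, 0.08, 0.046] [[384. 109.]]
[([0.502, -0.188, -0.001], 0.55)]
[([0.505, -0.192, -0.004], 0.74)]
```

View pics/w1.png

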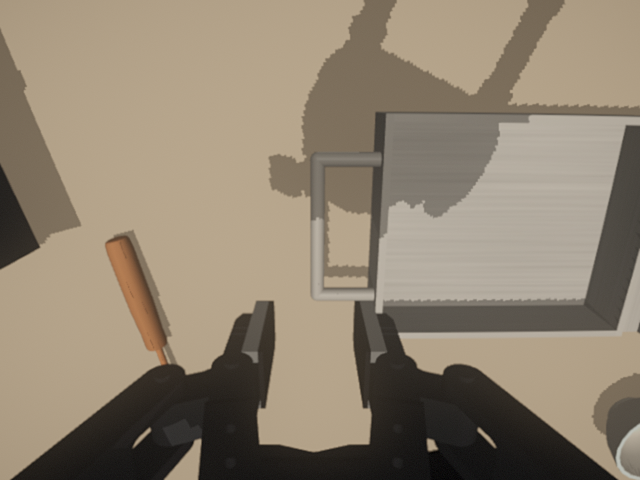

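The bar runs at column 317 from row 157 to row 297, within 2 px (about 1 mm) of my prediction. So the tray pose holds, and I go down.

```bash
python3 -m crank '[[0,0.03,1,0,0,0],[0,0.03,2,0,0,0],[0,0.03,2.6,0,0,0],[0,0.03,2.9,0,0,0],[0,0.03,2.9,0,0,0],[0,0.03,2.9,0,0,0]]'; python3 -m crank '[[0,0,0,0,0,0],[0,0,0,0,0,0],[0,0,0,0,0,0],[0,0,0,0,0,0]]' 255;python3 - <<'E'
from h import *
obs()
# path: tray pose on station line in front of the mouth; handle stays at tray x=-0.137
s=np.array([.5115,.0203]); a=np.radians(82.99); u=np.array([np.cos(a),np.sin(a)]); n=np.array([-u[1],u[0]])
t=np.array([.5007,-.1915])-s; print('tray in station x,y',t@u,t@n)
for x in(-.23,-.13,-.1): go([*(s+u*(x-.137)),.014],[180,0,172.99])
E
```

```text
time_s: 4.4
ee_pos: [0.469, -0.3212, 0.017]
orientation: [-179.9, 0.2, 166.3]
contact_force: [0.3, -0.5, -0.2]
grip_width: 0.0323
finger_force: 0.0
time_s: 4.9
ee_pos: [0.4687, -0.3215, 0.0167]
orientation: [-179.9, 0.2, 166.3]
contact_force: [-0.2, 0.4, 6.1]
grip_width: 0.0077
finger_force: 58.7
t 4.9 pos [ 0.4687 -0.3215  0.0167] rpy [-1.7992e+02  1.6000e-01  1.6627e+02] F [-0.2  0.4  6.1] w 0.0077 q [ -37.9    4.    93.8   -0.    82.1 -114.1]
tray in station x,y -0.21153482647882746 -0.015129348517776703
rows [-0.068 -0.445  0.056] [-0.011  0.019 -0.84 ]
rows [0.166 1.542 0.052] [-0.011  0.019 -0.84 ]
rows [0.236 2.137 0.051] [-0.011  0.019 -0.84 ]
```

```bash
python3 -m crank '[[0.01,0.09,0,0,0,-0.1],[0.02,0.18,0,0,0,-0.2],[0.03,0.28,0,0,0,-0.3],[0.04,0.37,0,0,0,-0.4],[0.05,0.46,0,0,0,-0.5],[0.06,0.56,0,0,0,-0.6],[0.07,0.65,0,0,0,-0.72],[0.07,0.75,0,0,0,-0.84]]'; python3 - <<'E'
from h import *
obs()
c=get_image('top'); cv2.imwrite('pics/t2.png',cv2.resize(c['img'][160:310,210:410],None,fx=4,fy=4,interpolation=cv2.INTER_CUBIC))
s=np.array([.5115,.0203]); a=np.radians(82.99); u=np.array([np.cos(a),np.sin(a)])
for x in(-.17,-.13,-.1): go([*(s+u*(x-.137)),.015],[180,0,172.99])
x=-.17
for p in ([.123,-.08,.046],[.123,.08,.046],[-.095,-.08,.046],[-.095,.08,.046]):
    w=R.from_euler('z',a).apply(p)+[*(s+u*x),0]; print(p,((proj(c,w)-[210,160])*4).round())
E
```

```text
time_s: 5.9
ee_pos: [0.4744, -0.2851, 0.0168]
orientation: [-179.8, 0.2, 173.0]
contact_force: [0.6, -4.7, 5.9]
grip_width: 0.0073
finger_force: 59.1
t 5.9 pos [ 0.4744 -0.2851  0.0168] rpy [-179.8     0.22  173.  ] F [ 0.6 -4.7  5.9] w 0.0073 q [-3.450e+01  1.600e+00  9.620e+01 -1.000e-01  8.190e+01 -1.175e+02]
rows [0.011 0.001 0.035] [-0.022  0.027  0.009]
rows [0.01  0.801 0.032] [-0.022  0.027  0.009]
rows [0.009 1.401 0.03 ] [-0.022  0.027  0.009]
[0.123, -0.08, 0.046] [[391. 178.]]
[0.123, 0.08, 0.046] [[373. 465.]]
[-0.095, -0.08, 0.046] [[785. 199.]]
[-0.095, 0.08, 0.046] [[780. 487.]]
```

View pics/t2.png

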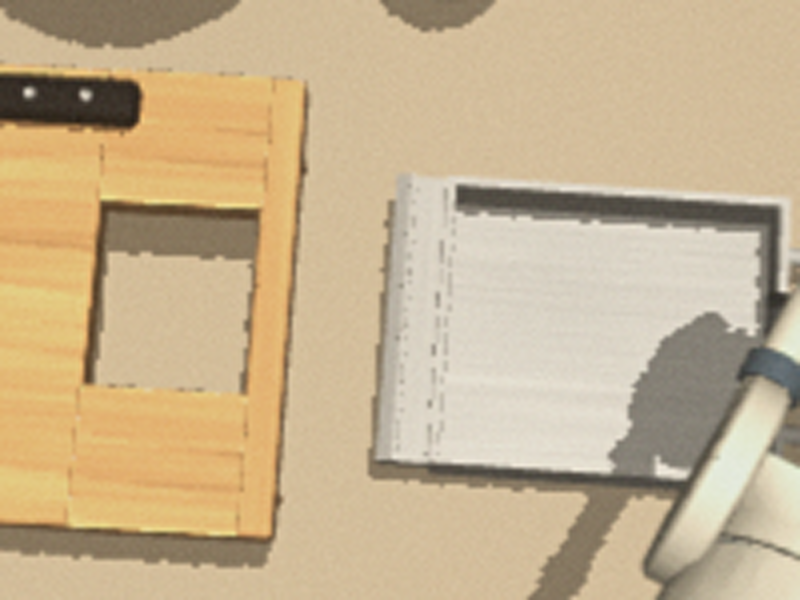

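Rear rim corners at (400,178) and (375,461) sit within a couple of crop pixels to 9 px of the prediction, about 1–2 mm. The tray is aligned, so I push in and watch the force.

```bash
python3 -m crank '[[0,0.2,0,0,0,0],[0,0.4,0,0,0,0],[0,0.6,0,0,0,0],[0,0.7,0,0,0,0],[0,0.8,0,0,0,0],[0,0.9,0,0,0,0],[0,1,0,0,0,0],[0,1.1,0,0,0,0]]'; python3 -m crank '[[0,0.08,0,0,0,0],[0,0.16,0,0,0,0],[0,0.24,0,0,0,0],[0,0.32,0,0,0,0],[0,0.4,0,0,0,0],[0,0.48,0,0,0,0],[0,0.56,0,0,0,0],[0,0.64,0,0,0,0]]'; python3 - <<'E'
from h import *
obs()
s=np.array([.5115,.0203]); a=np.radians(82.99); u=np.array([np.cos(a),np.sin(a)])
d=manip.get_obs()['ee_pos'][:2]-s; print('tray x',d@u+.137,'lat',d@[-u[1],u[0]])
E
```

```text
time_s: 6.95
ee_pos: [0.4809, -0.2306, 0.0167]
orientation: [-179.8, 0.2, 173.0]
contact_force: [-1.8, -5.5, 6.2]
grip_width: 0.0078
finger_force: 59.2
time_s: 7.95
ee_pos: [0.4848, -0.1989, 0.0167]
orientation: [-179.8, 0.2, 173.0]
contact_force: [-1.4, -6.4, 6.3]
grip_width: 0.0078
finger_force: 59.2
t 7.95 pos [ 0.4848 -0.1989  0.0167] rpy [-179.78    0.19  172.98] F [-1.4 -6.4  6.3] w 0.0078 q [-2.590e+01 -2.900e+00  1.007e+02 -1.000e-01  8.190e+01 -1.089e+02]
tray x -0.08386041124068577 lat -0.0002899692415202413
```

```bash
python3 -m crank '[[0,0.18,0,0,0,0],[0,0.36,0,0,0,0],[0,0.54,0,0,0,0],[0,0.72,0,0,0,0],[0,0.9,0,0,0,0],[0,1.08,0,0,0,0],[0,1.26,0,0,0,0],[0,1.4,0,0,0,0]]'; python3 -m crank '[[0,0.02,0,0,0,0],[0,0.04,0,0,0,0],[0,0.06,0,0,0,0],[0,0.08,0,0,0,0],[0,0.1,0,0,0,0],[0,0.12,0,0,0,0],[0,0.14,0,0,0,0],[0,0.16,0,0,0,0]]'; python3 -m crank '[[0,0.02,0,0,0,0],[0,0.04,0,0,0,0],[0,0.06,0,0,0,0],[0,0.08,0,0,0,0],[0,0.1,0,0,0,0],[0,0.12,0,0,0,0],[0,0.14,0,0,0,0],[0,0.16,0,0,0,0]]'
```

```text
time_s: 8.95
ee_pos: [0.4934, -0.1292, 0.0167]
orientation: [-179.8, 0.2, 173.0]
contact_force: [-1.1, -6.9, 7.8]
grip_width: 0.0078
finger_force: 59.2
time_s: 9.95
ee_pos: [0.4944, -0.1215, 0.0167]
orientation: [-179.8, 0.2, 173.0]
contact_force: [-0.6, -6.7, 7.3]
grip_width: 0.0079
finger_force: 59.2
time_s: 10.95
ee_pos: [0.4954, -0.1136, 0.0167]
orientation: [-179.8, 0.2, 173.0]
contact_force: [-0.8, -6.7, 8.3]
grip_width: 0.0079
finger_force: 59.2
```

```bash
for i in 1; do :; done; python3 -m crank '[[0,0.03,0,0,0,0],[0,0.06,0,0,0,0],[0,0.09,0,0,0,0],[0,0.12,0,0,0,0]]'|sed -n 2,4p; python3 -m crank '[[0,0.03,0,0,0,0],[0,0.06,0,0,0,0],[0,0.09,0,0,0,0],[0,0.12,0,0,0,0]]'|sed -n 2,4p;  python3 -m crank '[[0,0.03,0,0,0,0],[0,0.06,0,0,0,0],[0,0.09,0,0,0,0],[0,0.12,0,0,0,0]]'|sed -n 2,4p
```

```text
ee_pos: [0.4961, -0.1076, 0.0167]
orientation: [-179.8, 0.2, 173.0]
contact_force: [-0.9, -7.4, 8.7]
ee_pos: [0.4968, -0.1016, 0.0167]
orientation: [-179.8, 0.2, 173.0]
contact_force: [-1.3, -5.9, 6.3]
ee_pos: [0.4976, -0.0957, 0.0167]
orientation: [-179.8, 0.2, 173.0]
contact_force: [-0.5, -6.6, 7.5]
```

```bash
python3 -m crank '[[0,0.03,0,0,0,0],[0,0.06,0,0,0,0],[0,0.09,0,0,0,0],[0,0.12,0,0,0,0]]'|sed -n 2,4p; python3 -m crank '[[0,0.03,0,0,0,0],[0,0.06,0,0,0,0],[0,0.09,0,0,0,0],[0,0.12,0,0,0,0]]'|sed -n 2,4p
```

```text
ee_pos: [0.4983, -0.0897, 0.0167]
orientation: [-179.8, 0.2, 173.0]
contact_force: [-1.0, -6.3, 8.1]
ee_pos: [0.499, -0.0838, 0.0167]
orientation: [-179.8, 0.2, 173.0]
contact_force: [0.2, -6.7, 7.9]
```

```bash
python3 -m crank '[[0,0.03,0,0,0,0],[0,0.06,0,0,0,0],[0,0.09,0,0,0,0]]'|sed -n 2,4p
```

```text
ee_pos: [0.4996, -0.0793, 0.0167]
orientation: [-179.8, 0.2, 173.0]
contact_force: [-0.9, -7.3, 7.7]
```

```bash
for k in 1; do python3 -m crank '[[0,0.03,0,0,0,0],[0,0.06,0,0,0,0]]'|sed -n '2p;4p'; python3 -m crank '[[0,0.03,0,0,0,0],[0,0.06,0,0,0,0]]'|sed -n '2p;4p'; done
```

```text
ee_pos: [0.5, -0.0764, 0.0167]
contact_force: [-1.8, -8.8, 8.2]
ee_pos: [0.5002, -0.0747, 0.0168]
contact_force: [-1.6, -11.9, 8.2]
```

```bash
python3 -m crank '[[0,0.03,0,0,0,0],[0,0.06,0,0,0,0]]'|sed -n '2p;4p'; python3 -m crank '[[0,0.03,0,0,0,0],[0,0.06,0,0,0,0]]'|sed -n '2p;4p'
```

```text
ee_pos: [0.5005, -0.0721, 0.0167]
contact_force: [-1.9, -13.5, 7.2]
ee_pos: [0.5009, -0.0691, 0.0167]
contact_force: [-1.0, -11.8, 7.4]
```

```bash
python3 -m crank '[[0,0.02,0,0,0,0],[0,0.04,0,0,0,0]]'|sed -n '2p;4p'; python3 -m crank '[[0,0.02,0,0,0,0],[0,0.04,0,0,0,0]]'|sed -n '2p;4p'
```

```text
ee_pos: [0.5011, -0.0666, 0.0167]
contact_force: [-0.3, -11.2, 7.1]
ee_pos: [0.5015, -0.0644, 0.0167]
contact_force: [-2.1, -10.6, 7.6]
```

```bash
python3 -m crank '[[0,0.02,0,0,0,0]]'|sed -n '2p;4p'; python3 -m crank '[[0,0.02,0,0,0,0]]'|sed -n '2p;4p'; python3 -m crank '[[0,0.01,0,0,0,0]]'|sed -n '2p;4p'
```

```text
ee_pos: [0.5016, -0.0631, 0.0167]
contact_force: [-1.3, -9.3, 8.3]
ee_pos: [0.5017, -0.062, 0.0167]
contact_force: [-1.0, -8.3, 7.7]
ee_pos: [0.5018, -0.0613, 0.0167]
contact_force: [-1.7, -7.5, 8.0]
```

```bash
for k in 1; do python3 -m crank '[[0,0.02,0,0,0,0]]'|sed -n '2p;4p'; python3 -m crank '[[0,0.02,0,0,0,0]]'|sed -n '2p;4p'; done
```

```text
ee_pos: [0.5019, -0.0604, 0.0167]
contact_force: [-1.4, -10.2, 7.9]
ee_pos: [0.502, -0.0601, 0.0167]
contact_force: [-1.9, -12.3, 7.8]
```

```bash
python3 -m crank '[[0,0.02,0,0,0,0]]'|sed -n '2p;4p'; python3 -m crank '[[0,0.02,0,0,0,0]]'|sed -n '2p;4p'
```

```text
ee_pos: [0.502, -0.0595, 0.0167]
contact_force: [-2.1, -13.8, 7.1]
ee_pos: [0.5021, -0.0588, 0.0167]
contact_force: [-1.9, -14.1, 7.2]
```

```bash
python3 -m crank '[[0,0.01,0,0,0,0],[0,0.01,0,0,0,0]]'|sed -n '2p;4p'; python3 -m crank '[[0,0.01,0,0,0,0],[0,0.01,0,0,0,0]]'|sed -n '2p;4p'
```

```text
ee_pos: [0.5021, -0.0584, 0.0167]
contact_force: [-2.5, -13.3, 7.6]
ee_pos: [0.5022, -0.058, 0.0167]
contact_force: [-2.6, -14.2, 7.9]
```

```bash
python3 -m crank '[[0,0.01,0,0,0,0],[0,0.01,0,0,0,0]]'|sed -n '2p;4p'; python3 -m crank '[[0,0.01,0,0,0,0],[0,0.01,0,0,0,0]]'|sed -n '2p;4p'
```

```text
ee_pos: [0.5022, -0.0577, 0.0167]
contact_force: [-2.5, -14.9, 7.4]
ee_pos: [0.5023, -0.0573, 0.0167]
contact_force: [-1.2, -14.7, 8.2]
```

Travel since the rim met the catch is now about 19 mm, more than the nominal 16, and the push fell earlier from about 11 to 7.5 N. The catch has probably dropped, so I'll test it with a light pull back.

```bash
python3 -m crank '[[0,-0.03,0,0,0,0],[0,-0.06,0,0,0,0]]'|sed -n '2p;4p'; python3 -m crank '[[0,-0.02,0,0,0,0],[0,-0.04,0,0,0,0]]'|sed -n '2p;4p'; python3 -m crank '[[0,-0.02,0,0,0,0],[0,-0.04,0,0,0,0]]'|sed -n '2p;4p'
```

```text
ee_pos: [0.5023, -0.0574, 0.0167]
contact_force: [-0.1, -1.8, 7.4]
ee_pos: [0.5022, -0.058, 0.0167]
contact_force: [0.3, 0.8, 9.0]
ee_pos: [0.502, -0.0594, 0.0167]
contact_force: [1.1, 3.1, 8.3]
```

```bash
python3 -m crank '[[0,-0.02,0,0,0,0],[0,-0.04,0,0,0,0]]'|sed -n '2p;4p'; python3 -m crank '[[0,-0.02,0,0,0,0],[0,-0.04,0,0,0,0]]'|sed -n '2p;4p'
```

```text
ee_pos: [0.5019, -0.0606, 0.0167]
contact_force: [1.2, 6.7, 8.7]
ee_pos: [0.5018, -0.0609, 0.0167]
contact_force: [2.2, 13.0, 8.3]
```

It's held: the pull rose to 13 N with almost no motion, so the tray is latched with the TCP at y ≈ -0.061. I'll relax, let go and lift off.

```bash
python3 -m crank '[[0,0.03,0,0,0,0],[0,0.05,0,0,0,0],[0,0.05,0,0,0,0]]'|sed -n '2p;4p'; python3 -m crank '[[0,0,0,0,0,0],[0,0,0,0,0,0],[0,0,0,0,0,0]]' 160;  python3 -m crank '[[0,0,-0.6,0,0,0],[0,0,-1.6,0,0,0],[0,0,-2.8,0,0,0],[0,0,-4,0,0,0],[0,0,-4,0,0,0]]' 
python3 - <<'E'
from h import *
obs()
# view pose over the chunk: standoff
go([.48,.20,.24],[180,0,-126.3])
go([.48,.20,.24],[180,0,143.7])
for k in('top','scene'):
  c=get_image(k); print([(np.round(d['xyz'],3).tolist(),round(d['conf'],2)) for d in pinpoint(k,'tray')[:2]])
E
```

```text
ee_pos: [0.5019, -0.0608, 0.0167]
contact_force: [0.8, 1.7, 8.1]
time_s: 19.2
ee_pos: [0.5001, -0.0616, 0.0142]
orientation: [180.0, -0.1, 173.0]
contact_force: [0.0, 0.2, -1.0]
grip_width: 0.0319
finger_force: 0.0
time_s: 19.82
ee_pos: [0.5025, -0.0621, 0.2212]
orientation: [-180.0, 0.6, 173.0]
contact_force: [-0.3, -0.1, -0.3]
grip_width: 0.032
finger_force: 0.0
t 19.82 pos [ 0.5025 -0.0621  0.2212] rpy [-179.96    0.6   173.  ] F [-0.3 -0.1 -0.3] w 0.032 q [-10.9  -9.9  86.2   0.  103.  -93.9]
rows [ 1.082  5.147 -0.392] [-0.044  0.065 -7.588]
rows [ 1.082  5.147 -0.392] [0.014 0.075 3.662]
[([0.521, 0.074, -0.0], 0.62)]
[([0.518, 0.073, -0.002], 0.6)]
```

```bash
python3 -m crank '[[0,4,0,0,0,1.3],[0,4,0,0,0,2.6],[0,4,0,0,0,3.9],[0,4,0,0,0,5.2],[0,4,0,0,0,6.5],[0,4,0,0,0,7.8],[0,4,0,0,0,9.1],[0,4,0,0,0,10.4]]' 40 | head -3; python3 - <<'E'
from h import *
obs(); go([.466,.174,.20],[180,0,53.7])
E
```

```text
time_s: 21.02
ee_pos: [0.5242, 0.1368, 0.2122]
orientation: [-179.8, 0.0, 90.3]
t 21.02 pos [0.5242 0.1368 0.2122] rpy [-1.7976e+02  5.0000e-02  9.0320e+01] F [ 0.4  0.2 -0.4] w 0.0721 q [ 11.   -3.7  81.5  -0.  102.5  10.7]
rows [ 0.751 -1.158  0.247] [-0.027  0.015  4.577]
```

```bash
python3 -m crank '[[0.75,-1.16,0.25,0,0,1.3],[0.75,-1.16,0.25,0,0,2.6],[0.75,-1.16,0.25,0,0,3.9],[0.75,-1.16,0.25,0,0,4.58],[0.75,-1.16,0.25,0,0,4.58],[0.75,-1.16,0.25,0,0,4.58]]' | head -3; python3 - <<'E'
from h import *
obs(); c=get_image('wrist'); cv2.imwrite('pics/w3.png',c['img'])
a=np.radians(53.7)
for p in ([.028,.022,.114],[.028,-.022,.114],[-.028,.022,.114],[-.028,-.022,.114]): print(p,proj(c,R.from_euler('z',a).apply(p)+[.501,.222,0]).round())
print([(np.round(d['xyz'],4).tolist(),round(d['conf'],2)) for d in pinpoint('wrist','chunk')[:3]+boxes_of('wrist','chunk')[:3]])
E
```

```text
time_s: 21.78
ee_pos: [0.4662, 0.1735, 0.2011]
orientation: [-179.9, 0.1, 54.1]
t 21.77 pos [0.4662 0.1735 0.2011] rpy [-1.7993e+02  9.0000e-02  5.4120e+01] F [ 0.7 -0.1  0.7] w 0.0719 q [ 16.5 -10.8  89.   -0.  101.8  52.4]
[0.028, 0.022, 0.114] [[272.  94.]]
[0.028, -0.022, 0.114] [[353.  95.]]
[-0.028, 0.022, 0.114] [[274. 195.]]
[-0.028, -0.022, 0.114] [[349. 195.]]
[([0.4962, 0.2221, 0.0947], 0.71), ([0.3147, 0.2272, 0.0132], 0.59), ([0.2494, 0.3335, 0.0126], 0.87), ([0.4951, 0.2246, 0.1145], 0.82), ([0.3188, 0.2292, 0.0253], 0.59)]
```

View pics/w3.png

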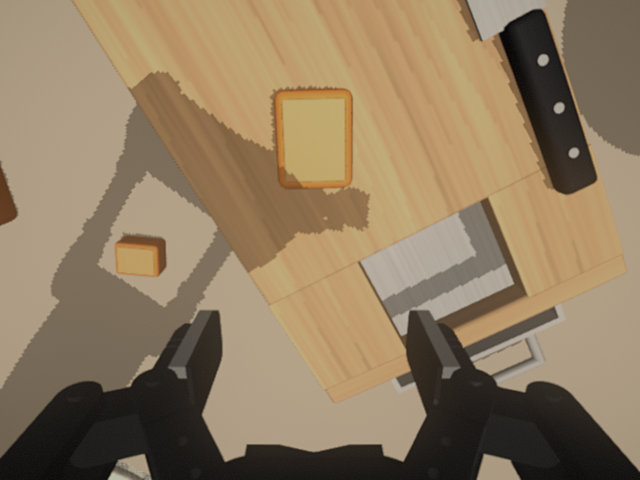

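The wrist picture shows the chunk's top corners at (273,89), (352,88), (352,187) and (278,187), about 7 px (3–4 mm) beyond the prediction. I'll refit from here.

```bash
python3 - <<'E'
from h import *
c=get_image('wrist')
M=np.array([[.028,.022,.114],[.028,-.022,.114],[-.028,-.022,.114],[-.028,.022,.114]])
v=fit(c,M,np.array([(273,89),(352,88),(352,187),(278,187)]),[.501,.222,np.radians(53.7)])
go([v[0],v[1],.083],[180,0,np.degrees(v[2])])
E
```

```text
pose [0.5044 0.2245] yaw 55.14 res [[-0.7, -1.1], [1.4, -1.6], [0.2, 0.9], [-0.9, 2.3]]
rows [1.269 0.017 2.381] [-0.002  0.002 -0.135]
```

```bash
python3 -m crank '[[0.8,0.02,0,0,0,-0.13],[1.27,0.02,0.5,0,0,-0.13],[1.27,0.02,1.2,0,0,-0.13],[1.27,0.02,1.9,0,0,-0.13],[1.27,0.02,2.25,0,0,-0.13],[1.27,0.02,2.35,0,0,-0.13],[1.27,0.02,2.35,0,0,-0.13]]'; python3 -m crank '[[0,0,0,0,0,0],[0,0,0,0,0,0],[0,0,0,0,0,0],[0,0,0,0,0,0]]' 255; python3 -m crank '[[0,0,-0.4,0,0,0],[0,0,-1,0,0,0],[0,0,-1.6,0,0,0],[0,0,-1.6,0,0,0]]'; python3 - <<'E'
from h import *
s=np.array([.5115,.0203]); a=np.radians(82.99); u=np.array([np.cos(a),np.sin(a)])
print(s+u*.0625); go([*(s+u*.0625),.165],[180,0,83])
E
```

```text
time_s: 22.85
ee_pos: [0.5051, 0.2246, 0.0858]
orientation: [180.0, -0.1, 55.1]
contact_force: [-0.1, 0.3, -0.1]
grip_width: 0.072
finger_force: 0.0
time_s: 23.35
ee_pos: [0.5055, 0.2248, 0.0866]
orientation: [179.9, -0.1, 55.1]
contact_force: [0.3, -0.1, 6.3]
grip_width: 0.0432
finger_force: 63.3
time_s: 23.85
ee_pos: [0.5059, 0.225, 0.1688]
orientation: [179.8, -0.3, 55.1]
contact_force: [0.6, -0.7, -0.1]
grip_width: 0.0429
finger_force: 62.5
[0.51912766 0.0823328 ]
rows [-2.188  1.85   0.071] [ 0.033 -0.029 -3.492]
```

```bash
python3 -m crank '[[-2.19,1.85,0,0,0,-1.2],[-2.19,1.85,0,0,0,-2.4],[-2.19,1.85,0,0,0,-3.49],[-2.19,1.85,0,0,0,-3.49],[-2.19,1.85,0,0,0,-3.49],[-2.19,1.85,0,0,0,-3.49]]'; python3 - <<'E'
from h import *
obs(); c=get_image('wrist'); get_image('top'); cv2.imwrite('pics/w4.png',c['img'])
for k in('wrist','top'): print(k,[(np.round(d['xyz'],4).tolist(),round(d['conf'],2)) for d in pinpoint(k,'chunk')[:3]+pinpoint(k,'opening')[:2]])
go([.5195,.083,.041],[180,0,83])
E
```

```text
time_s: 24.6
ee_pos: [0.5176, 0.0828, 0.1645]
orientation: [-180.0, -0.0, 83.0]
contact_force: [-0.4, -0.5, -0.7]
grip_width: 0.0429
finger_force: 62.4
t 24.6 pos [0.5176 0.0828 0.1645] rpy [-1.7997e+02 -1.0000e-02  8.2990e+01] F [-0.4 -0.5 -0.7] w 0.0429 q [ 5.4 -6.7 89.1  0.  97.6 12.4]
wrist [([0.5118, 0.0801, 0.1728], 0.98), ([0.7313, -0.0765, -0.0014], 0.49)]
top [([0.2347, 0.3617, 0.0218], 0.97), ([0.3113, 0.2242, 0.01], 0.59), ([0.5189, 0.0863, 0.1724], 0.41)]
rows [0.021 0.033 2.476] [-0.    -0.     0.001]
```

View pics/w4.png

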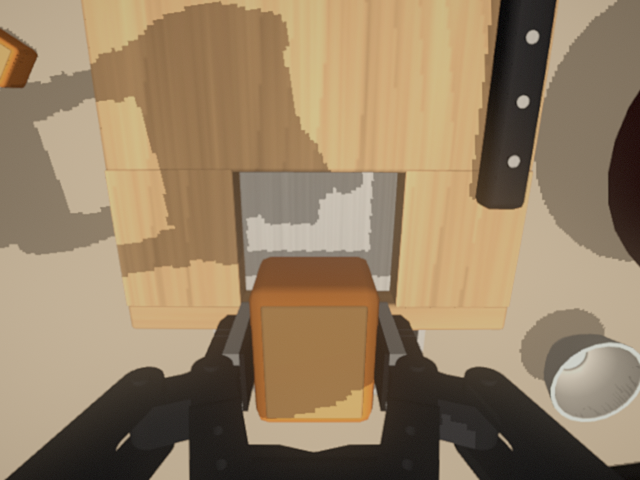

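The opening spans columns 237–400, with the held chunk centred on it at about 315 and the tray floor visible below. I'll go down and release.

```bash
python3 -m crank '[[0.02,0.03,0.6,0,0,0],[0.02,0.03,1.1,0,0,0],[0.02,0.03,1.5,0,0,0],[0.02,0.03,1.8,0,0,0],[0.02,0.03,2,0,0,0],[0.02,0.03,2.2,0,0,0],[0.02,0.03,2.35,0,0,0],[0.02,0.03,2.35,0,0,0]]'
```

```text
time_s: 25.9
ee_pos: [0.5191, 0.0825, 0.0468]
orientation: [-180.0, 0.0, 83.0]
contact_force: [0.5, -0.1, 0.1]
grip_width: 0.0432
finger_force: 62.4
```

```bash
python3 -m crank '[[0,0,0,0,0,0],[0,0,0,0,0,0],[0,0,0,0,0,0],[0,0,0,0,0,0]]' 92; python3 -m crank '[[0,0,-0.6,0,0,0],[0,0,-1.6,0,0,0],[0,0,-2.8,0,0,0],[0,0,-4,0,0,0],[-0.5,0,-4,0,0,0],[-1,0,-4,0,0,0],[-1,0,-4,0,0,0]]'; python3 - <<'E'
from h import *
c=get_image('wrist'); cv2.imwrite('pics/w5.png',c['img']); get_image('scene');get_image('top')
for k in('wrist','scene','top'): print(k,[(np.round(d['xyz'],4).tolist(),round(d['conf'],2)) for d in pinpoint(k,'chunk')[:3]],[(np.round(d['xyz'],4).tolist(),round(d['conf'],2)) for d in pinpoint(k,'tray')[:1]])
obs()
E
```

```text
time_s: 26.4
ee_pos: [0.5195, 0.0826, 0.0475]
orientation: [180.0, -0.0, 83.0]
contact_force: [-0.5, 0.3, -0.3]
grip_width: 0.055
finger_force: 0.0
time_s: 27.28
ee_pos: [0.5132, 0.0318, 0.2476]
orientation: [180.0, 0.0, 82.9]
contact_force: [-0.1, 0.9, 0.2]
grip_width: 0.0546
finger_force: 0.0
wrist [([0.5147, 0.0767, 0.0198], 0.61), ([0.3148, 0.2307, 0.0132], 0.57), ([0.5104, 0.0229, 0.0033], 0.23)] []
scene [([0.2334, 0.3668, 0.0228], 0.76), ([0.5164, 0.0825, 0.0248], 0.52), ([0.3146, 0.2268, 0.0094], 0.49)] [([0.5145, 0.072, -0.0007], 0.62)]
top [([0.5224, 0.0837, 0.0234], 0.88), ([0.2365, 0.363, 0.0243], 0.76), ([0.3132, 0.2243, 0.0113], 0.71)] [([0.5226, 0.0719, -0.0026], 0.58)]
t 27.73 pos [0.5133 0.0334 0.2472] rpy [-179.99   -0.     83.02] F [ 0.6 -0.8 -0.2] w 0.0548 q [-1.000e-01 -7.700e+00  8.170e+01  0.000e+00  1.061e+02  6.900e+00]
```

View pics/w5.png

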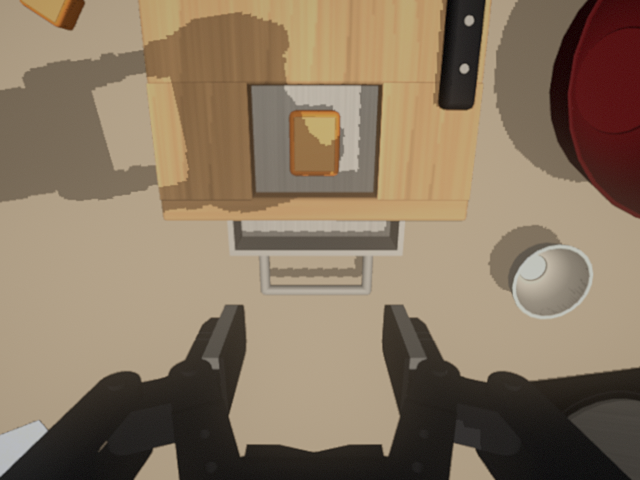

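The chunk lies flat in the tray, seen through the opening at (315,143) with its centre at about z 0.023. The tray hasn't moved, so I hand in.

```bash
python3 -c "
from h import *
print(order.close_job())"
```

```text
the job is handed in; nothing more can be done
None
```

The job is handed in, with no verdict returned: the tray held at home under the catch (a 13 N pull barely moved it), and the middle-sized chunk lies flat in the tub.

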